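# Show the gold medal to the phone camera

## Task

Pick the gold medal out of the white rack by its ribbon loop and hold it up in the air to the phone's camera: 15 cm straight in front of the lens and centred on it, loop at the top, the black basketball face square to the lens (tilted as the phone is tilted) and not covered by the fingers. Leave the silver and bronze medals standing in the rack, do not knock the phone or anything else, and finish while still holding the medal there, motionless: it is not put down.

Things in the scene. Friction and masses are not known exactly. Their poses are not given: they have to be found in the camera images.
- medal_gold: yellow-gold disc, 64 mm across, 6 thick, about 130 g, upright in one of the rack's cells. Origin: disc centre. +x out of its front (black inlay, gold ball seams; the back has a small dark plate), +z to the loop. Loop: rigid frame on the top edge, z = 28 to 58 mm, 26 wide (y), 10 thick (x), with a 12 mm wide slot; grip it across the thickness (along x), straight down
- medal_silver: the silver medal, same shape and size and frame, in another cell; stays there
- medal_bronze: the dark brown bronze medal, same shape and size and frame, in another cell; stays there
- rack: white fixed rack, place and yaw vary: 80 (x) by 262 (y) by 26 mm high, cells centred at y = -82, 0, +82 mm, floor 6 mm up. A medal stands with its disc centre 38 and loop top 96 mm above the table, 20 mm deep in a slot 9 mm wide (x), 67 long; it may lean 8 degrees, and is drawn straight up. Medal fronts look to the rack's +x. Origin: centre of the underside
- phone_stand: white and aluminium phone stand, fixed, place and yaw vary: round base 130 mm across, 14 high, centred 30 mm behind (+x) the origin; column 22 mm thick, 45 mm behind it; phone 262 mm up, looking to the stand's -x. Origin: on the table
- lens (a point): phone's camera lens: aluminium bump with a blue glass eye in the middle of the black phone's front, about 260 mm up, above the stand's origin. Origin: front of the glass. The camera looks along -x of this frame (somewhat downward); y is level, z is up in the picture. A medal shown correctly has its x, y, z along this frame's x, y, z, and its origin at x = -150 mm, y = z = 0 in it
- phone (a joint): downward tilt of the phone in its holder, rad: 0 = looks level, larger = steeper down; 0.12 to 0.42 at the start. Held by friction; must not be pushed. Phone: 150 mm wide, 73 high, 8 thick, landscape
- mug: blue mug, 80 mm across, 95 mm high, bystander; origin at the centre of its underside
- trophy: small steel trophy cup, 70 mm across, 115 mm high, bystander; origin at the centre of its underside
- tape: roll of tan tape lying flat, 90 mm across, 22 mm high, bystander; origin at the centre of its underside
- case: small white earphone case, 46 by 60 by 22 mm, bystander; origin at the centre of its underside
There are look-alikes about, which are no part of the job. Of the things like the medal_gold, leave any that is blue, green or purple; of the rest the smaller one is meant.

How it is judged:
By the outcome, as a careful person would: the job done as asked, in the order asked, and still so for the second after the job is handed in, while the arm keeps its last pose, push and grip.
It also fails if it takes over 35 s, if anything falls off the work surface, if the arm or the gripper's body presses on something with over 40 N, if the wrist force passes 120 N, or if a joint passes its speed limit or range.

## Robot

A 6-joint arm with a two-finger parallel gripper is mounted at the origin on the work surface. World frame = base frame: x ahead of the robot, y to its left, z up, the work surface at z = 0. Lengths are in m, angles in rad, forces in N, time in s.
With the tool pointing down it reaches from about 0.15 to 0.775 m from the base axis. Payload 6.1 kg.
Tool frame: the origin (TCP) lies between the finger pads, 19 mm behind the fingertips; this is the grasp point; z points along the fingers, y is the line along which they close (so a half turn about z gives the same grasp; the last joint's range is limited). The gripper opens to 85 mm and grips with 20 to 120 N. Pads are 22 mm wide; open, the fingers measure 114 mm over their backs; the gripper's body (76 mm by 85 mm) begins 54 mm behind the grasp point. The pads swing forward as they close: fully open they stand 13 mm farther back than shut.
Start: joints at [-1.104, 0.126, -0.04, 1.405, 0, 1.571], TCP at [0.236, -0.469, 0.25] pointing down, gripper open.
Joint ranges: [-2.72, 2.72], [-0.95, 1.95], [-1.27, 1.35], [-1.78, 2.02], [-1.46, 1.47], [-3.14, 3.14]. Speed limits (rad/s): [2.39, 2.39, 3.01, 3.14, 3.14, 3.14].

## Interface

Orientations are given as a unit quaternion [x, y, z, w].
In Python, from cell import telemetry, imaging, job gives the robot as it stands.
- The arm moves only by the tool play_rows, never from a script. Its argument "steps" is one flat list of numbers, 4 for each row, row after row: the shift along the tool's x, y, z as a fraction of full scale, then the turn about the tool's z as a fraction of full scale. In form: [x, y, z, yaw, x, y, z, yaw, ...]. A call has 1 to 10 rows; each row shifts and turns the commanded pose from where the row before left it, along the tool's axes as they then stand; what a row does not reach is not made up. Full scale, the value 1, is 0.3 m for a shift and 4 degrees for a turn. A row lasts 1/10 s, in which the tool goes at most 50 mm and 8.59 degrees, less where a joint would pass 70% of its speed; a pose out of reach is approached as far as the arm can. A call with a number of a shift or a turn outside -1 to 1 is refused whole. A call with a gripper value outside its range is refused whole. "grip" is the opening, from -1 (shut) to 1 (fully open), set as the call begins (left out, the last holds). The fingers move at their own pace and stop on an object; the grip force is fixed at half the most. Time passes only in rows, so rows that do not move let the fingers close. It gives the time, the measured TCP pose, the force, the opening and the grip force at its end, in the units of the state.
- telemetry.state(): the state, without advancing time (a new reading comes with each control period).
- imaging.capture(name): name is "side" or "top"; returns (picture, depth): 480x640x3 uint8, red, green, blue; 480x640 float32, m along the optical axis (not along the pixel's ray), 0 where there is no reading.
- imaging.camera_info(name): a dict with "fx", "fy", "cx", "cy" (pixels), "dist" ([k1, k2, p1, p2, k3] as OpenCV has them; the pictures are not rectified), "view" (4x4, takes a point from world to camera coordinates). Camera axes: x right, y down, z forward; pixel columns grow to the right and rows downward; lengths in m; the calibration is good to about 2 mm. A picture is of the moment at which its call begins. camera_info takes no time and is no camera call.
- job.sign_off(): hands the job in; it is judged then, once.
The state is a dict: "t": time; "joint_pos": joint angles; "qvel": joint speeds; "effort": joint torques, N m; "position": TCP position; "tool_rot": TCP orientation; "wrist_force": force on the tool from outside, world axes, zero at the start; "ft_torque": the same for the moment, N m; "grip_width": finger opening in m; "grip_force": force on a finger pad.
Only numpy, scipy, OpenCV 4.12 (cv2) and the standard library are available. Lean on these libraries where they do the work, as an engineer would, in place of code of your own. Each camera call takes 0.05 s, during which the arm holds its last target. There are 200 camera calls.

## Working session

There is one attempt and no reset: what is moved stays moved. The work goes in short steps, Python scripts to look and compute and a tool call to move; the robot and the scene stay as the last step left them, time stands still between calls to the robot, and variables do not carry over. Pictures are saved under pics/ and viewed, at most 10 in all, crops included, and the job is handed in when it is done.

Besides the shell and the picture viewer there is one more tool, called after "Request:" as name(argument=value, ...) on one line, values as JSON. play_rows: Moves the arm, as the interface text tells. Shift numbers are shares of 0.3 m and turn numbers shares of 4 degrees, none past 1 either way. Its arguments: {"type":"object","properties":{"steps":{"type":"array","items":{"type":"number"}},"grip":{"type":"number"}},"required":["steps"]}

```bash
mkdir -p pics; ls; cat > h.py <<'E'
import numpy as np, cv2
from cell import telemetry, imaging, job
def cap(n):
    return imaging.capture(n)
def K(i): return np.array([[i['fx'],0,i['cx']],[0,i['fy'],i['cy']],[0,0,1.]])
def ray(n,uv):
    i=imaging.camera_info(n); V=np.array(i['view'])
    p=cv2.undistortPoints(np.array(uv,float).reshape(-1,1,2),K(i),np.array(i['dist'])).reshape(-1,2)
    d=np.c_[p,np.ones(len(p))]@V[:3,:3]; return -V[:3,:3].T@V[:3,3], d
def onz(n,uv,z):
    o,d=ray(n,uv); return o+d*((z-o[2])/d[:,2])[:,None]
def dep(n,uv,D):
    o,d=ray(n,uv); uv=np.array(uv).reshape(-1,2).astype(int)
    return o+d*D[uv[:,1],uv[:,0]][:,None]
def proj(n,P):
    i=imaging.camera_info(n); V=np.array(i['view'])
    return cv2.projectPoints(np.array(P,float).reshape(-1,1,3),cv2.Rodrigues(V[:3,:3])[0],V[:3,3],K(i),np.array(i['dist']))[0].reshape(-1,2)
E
python3 - <<'E'
from h import *
for n in ['top','side']:
    im,D=cap(n); np.savez('c_'+n,im=im,D=D); cv2.imwrite(f'pics/{n}1.png',im[:,:,::-1])
    print(n,ray(n,[[320,240]]),imaging.camera_info(n))
print(telemetry.state())
E
```

```text
pics
top (array([0.38208348, 0.02339317, 1.03904524]), array([[ 0.18828843,  0.01061515, -0.98208083]])) {'fx': 470.05117877356014, 'fy': 470.05117877356014, 'cx': 323.2183506162043, 'cy': 240.49017888108574, 'dist': array([-0.09666985,  0.        ,  0.        ,  0.        ,  0.        ]), 'view': array([[ 0.0046251 , -0.99998495, -0.00295016,  0.02469099],
       [-0.98229268, -0.00399067, -0.18731033,  0.57003506],
       [ 0.18729574,  0.00376425, -0.98229636,  0.94899969],
       [ 0.        ,  0.        ,  0.        ,  1.        ]])}
side (array([ 0.23752396, -0.61684569,  0.80775512]), array([[ 0.33700056,  0.67055582, -0.66094288]])) {'fx': 445.01589432433883, 'fy': 445.01589432433883, 'cx': 316.6756762692086, 'cy': 240.90856592155438, 'dist': array([-0.08015083,  0.        ,  0.        ,  0.        ,  0.        ]), 'view': array([[ 0.90177861, -0.4320795 ,  0.01013146, -0.48890414],
       [-0.27945928, -0.60081158, -0.74895123,  0.30073944],
       [ 0.32969357,  0.67255687, -0.66254766,  0.87172995],
       [ 0.        ,  0.        ,  0.        ,  1.        ]])}
{'t': 0.1, 'joint_pos': array([-1.10398525e+00,  1.26344078e-01, -4.04986499e-02,  1.40542231e+00,
        1.65828788e-05,  1.57085076e+00]), 'qvel': array([ 0.00161193, -0.00113349,  0.00152396,  0.0004513 , -0.00133977,
        0.00156123]), 'effort': array([-9.85783954e-04, -4.36904597e+01,  3.53606343e+01,  1.36044374e-02,
       -3.50652226e-05, -1.59583664e-05]), 'position': array([ 0.23611999, -0.46851847,  0.24929736]), 'tool_rot': array([ 9.72890397e-01,  2.31265509e-01, -1.61803695e-04, -7.16357234e-04]), 'wrist_force': array([-0.13563142, -0.51546016, -0.12076372]), 'ft_torque': array([-0.00575958,  0.00270199,  0.00405049]), 'grip_force': 0.0, 'grip_width': 0.08527048249115689}
```

View pics/top1.png

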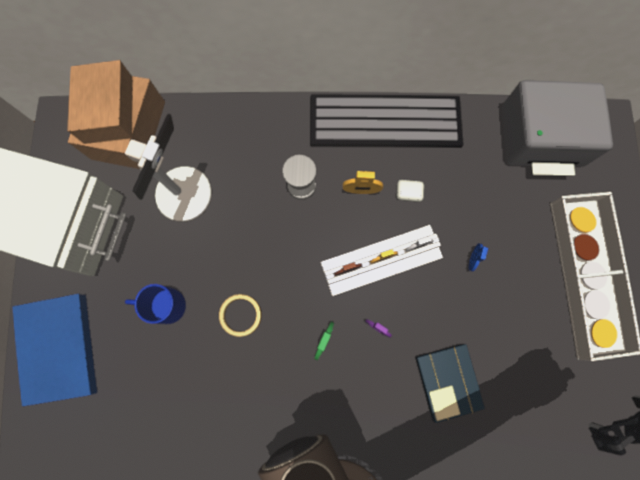

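View pics/side1.png

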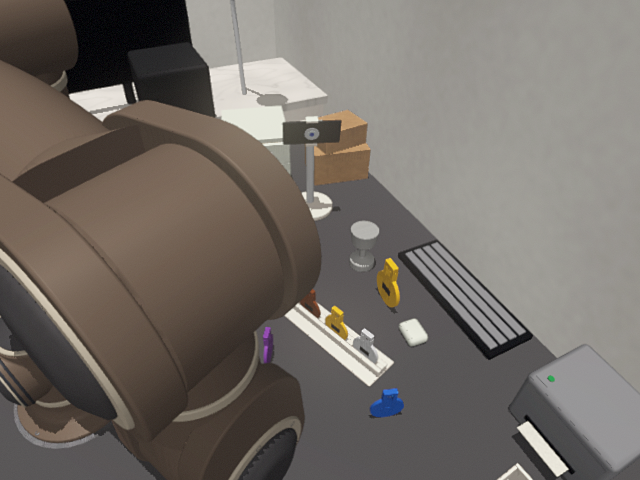

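Top view: the rack is centred near (382,260), with bronze left, small gold in the middle (384,256) and silver right. The larger gold look-alike is at (363,183), and the phone is at about (155,155). In the side view the lens is at (312,133) and the small gold medal is at (337,323). Next I'll measure these positions.

```bash
cat > m1.py <<'E'
from h import *
c={n:np.load(f'c_{n}.npz') for n in ['top','side']}
def plane(P):
    m=np.median(P,0)
    for _ in range(5):
        u,s,v=np.linalg.svd(P-P.mean(0),full_matrices=False); r=(P-P.mean(0))@v[2]
        k=abs(r)<max(.002,2*np.median(abs(r))); P=P[k]
    return P.mean(0),v,np.std(r),len(P)
def pts(n,mask):
    ys,xs=np.nonzero(mask&(c[n]['D']>0)); return dep(n,np.c_[xs,ys],c[n]['D']),np.c_[xs,ys]
np.set_printoptions(precision=4,suppress=True)
im=c['side']['im'].astype(int); 
# phone: dark px in window
m=np.zeros((480,640),bool); m[118:148,280:345]=1
P,uv=pts('side',m&(im.max(2)<70))
P_=P; z=P[:,2]; k=(z>.2)&(z<.32); P=P[k]
C,v,s,n=plane(P); print('phone',C,'normal',v[2],s,n, 'ext',P.min(0),P.max(0))
hsv=cv2.cvtColor(c['side']['im'],cv2.COLOR_RGB2HSV)
m2=np.zeros_like(m); m2[126:140,303:322]=1
P,uv=pts('side',m2); print('lens px'); 
for y in range(124,144,2): print(y,[tuple(im[y,x]) for x in range(304,322,3)], c['side']['D'][y,312])
# stand base, top view
it=c['top']['im'].astype(int); m=np.zeros((480,640),bool); m[165:222,153:214]=1
P,uv=pts('top',m&(it.min(2)>140)); k=(P[:,2]>.008)&(P[:,2]<.022); e=cv2.minEnclosingCircle(uv[k].astype(np.float32)); print('base',e,onz('top',[e[0]],.014),P[k].mean(0))
# rack
m=np.zeros((480,640),bool); m[220:300,315:450]=1
P,uv=pts('top',m&(it.min(2)>150)); k=(P[:,2]>.018)&(P[:,2]<.032)
r=cv2.minAreaRect((P[k][:,:2]*1000).astype(np.float32)); print('rack',r,cv2.boxPoints(r),P[k][:,2].mean())
H=cv2.cvtColor(c['top']['im'],cv2.COLOR_RGB2HSV)
for nm,n,w in [('gold','top',(slice(240,275),slice(360,410))),('gold','side',(slice(300,345),slice(322,352)))]:
    h=cv2.cvtColor(c[n]['im'],cv2.COLOR_RGB2HSV); m=np.zeros((480,640),bool); m[w]=1
    m&=(h[...,0]>15)&(h[...,0]<32)&(h[...,1]>120)&(h[...,2]>60)
    P,uv=pts(n,m); print(n,nm,len(P),P.min(0),P.max(0)); t=P[:,2]>.085; print(' loop top',P[t].mean(0),uv[t].mean(0),t.sum())
    C,v,s,q=plane(P); print(' plane',C,v[2],s,q)
E
python3 m1.py
python3 -c "
import cv2
a=cv2.imread('pics/top1.png')[215:305,310:450];b=cv2.imread('pics/side1.png')[110:160,270:355];d=cv2.imread('pics/side1.png')[270:390,280:400]
import numpy as np
o=np.zeros((600,800,3),np.uint8);o[:257,:400]=cv2.resize(a,(400,257),interpolation=2);o[300:535,:400]=cv2.resize(b,(400,235),interpolation=2);o[:400,400:]=cv2.resize(d,(400,400),interpolation=2);cv2.imwrite('pics/z1.png',o)"
```

```text
phone [0.7131 0.3094 0.2621] normal [-0.3253 -0.9136 -0.2439] 0.0010166107545980132 382 ext [0.613  0.2884 0.2284] [0.7494 0.3499 0.2966]
lens px
124 [(np.int64(74), np.int64(72), np.int64(64)), (np.int64(77), np.int64(73), np.int64(66)), (np.int64(69), np.int64(65), np.int64(58)), (np.int64(67), np.int64(65), np.int64(59)), (np.int64(68), np.int64(66), np.int64(59)), (np.int64(68), np.int64(65), np.int64(59))] 1.1143962
126 [(np.int64(75), np.int64(73), np.int64(64)), (np.int64(72), np.int64(70), np.int64(61)), (np.int64(67), np.int64(65), np.int64(55)), (np.int64(68), np.int64(64), np.int64(57)), (np.int64(67), np.int64(64), np.int64(57)), (np.int64(69), np.int64(65), np.int64(58))] 1.1215838
128 [(np.int64(74), np.int64(72), np.int64(62)), (np.int64(79), np.int64(76), np.int64(68)), (np.int64(142), np.int64(142), np.int64(140)), (np.int64(149), np.int64(147), np.int64(146)), (np.int64(83), np.int64(80), np.int64(76)), (np.int64(69), np.int64(65), np.int64(58))] 1.1194192
130 [(np.int64(71), np.int64(68), np.int64(59)), (np.int64(139), np.int64(137), np.int64(133)), (np.int64(136),
[... 1951 characters left out ...]
107254028320312) [[0.6869 0.3496 0.014 ]] [0.6828 0.348  0.0138]
rack ((536.9356689453125, -103.34834289550781), (29.963512420654297, 261.0215759277344), 19.19842529296875) [[ 479.8698   14.9775]
 [ 565.7043 -231.5274]
 [ 594.0015 -221.6742]
 [ 508.167    24.8307]] 0.02550161085650692
top gold 122 [ 0.5244 -0.1288  0.042 ] [ 0.545  -0.0748  0.099 ]
 loop top [ 0.5357 -0.1024  0.0952] [386.6984 253.4286] 63
 plane [ 0.5328 -0.0971  0.0731] [-0.9526 -0.3032  0.027 ] 0.0009847042718697692 63
side gold 389 [ 0.5252 -0.1372 -0.0024] [ 0.5875 -0.0298  0.0988]
 loop top [ 0.5358 -0.1062  0.0933] [336.6071 311.25  ] 84
 plane [ 0.5366 -0.112   0.058 ] [0.9468 0.3216 0.0153] 0.0008697816856191485 233
```

View pics/z1.png

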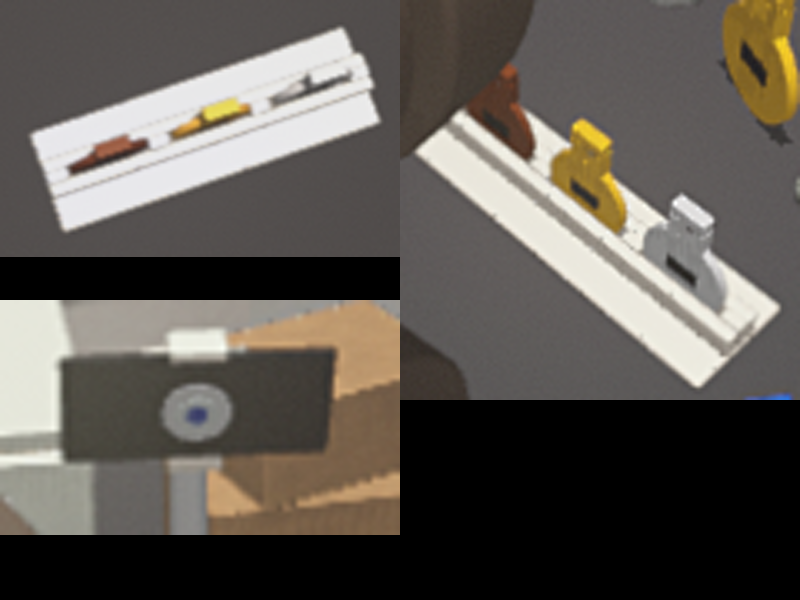

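The zoom shows plain backs with dark plates, so the fronts face away from the side camera, along rack +x at about 19° yaw. The phone tilts about 14° down.

The tool stays vertical, so I'll grip the loop across its width and pivot the medal to the phone's tilt against the slot wall.

Request:
play_rows(steps=[0.12, -0.053, 0, 0, 0.12, -0.053, 0, 0, 0.12, -0.053, 0, 0, 0.12, -0.053, 0, 0, 0.12, -0.053, 0, 0, 0.12, -0.053, 0, 0, 0.12, -0.053, 0, 0, 0.12, -0.053, 0, 0, 0.12, -0.053, 0, 0, 0.12, -0.053, 0, 0], grip=0.3)

```text
t: 1.1
position: [0.4869, -0.1633, 0.2497]
tool_rot: [0.973, 0.231, -0.0, -0.0]
wrist_force: [-0.3, -0.9, 0.8]
grip_width: 0.0553
grip_force: 0.0
```

```bash
cat >> h.py <<'E'
np.set_printoptions(precision=4,suppress=True)
from scipy.spatial.transform import Rotation as Ro
def go(target,yaw_y):
    "remaining shift in tool axes (units, at present orientation) and turn units (yaw_y: world angle of tool y, deg)"
    s=telemetry.state(); R=Ro.from_quat(s['tool_rot']).as_matrix()
    a=np.degrees(np.arctan2(R[1,1],R[0,1])); dt=-((yaw_y-a+180)%360-180)
    d=np.array(target)-s['position']
    print('t',s['t'],'pos',s['position'],'y ang',a,'grip',s['grip_width'],s['grip_force'],'F',s['wrist_force'],'tilt',R[:,2])
    print('shift units',R.T@d/.3,'turn units',dt/4)
    R2=R@Ro.from_rotvec([0,0,np.radians(dt)]).as_matrix(); print('shift if turned first',R2.T@d/.3)
E
cat > m2.py <<'E'
import m1; from m1 import *
print('-----')
im=c['side']['im'].astype(int)
m=np.zeros((480,640),bool); m[120:146,283:341]=1
P,uv=pts('side',m&(im.max(2)<95)&(im[...,2]<im[...,0])); k=(P[:,2]>.2)&(P[:,2]<.32)
C,v,s,n=plane(P[k]); N=v[2]*np.sign(-v[2][1]); print(C,N,s,n,'tilt',np.arcsin(-N[2]))
yy,xx=np.mgrid[0:480,0:640]; b=m&(im.min(2)>100)&(abs(xx-312)<11)
P,uv=pts('side',b); q=(P-C)@N; print('bump off',np.median(q),q.std(),len(q), 'centroid',uv.mean(0))
g=m&(im[...,2]-im[...,0]>15); ys,xs=np.nonzero(g); w=(im[...,2]-im[...,0])[g]; gc=[np.average(xs,weights=w),np.average(ys,weights=w)]; print('glass',gc)
(bc,br)=cv2.minEnclosingCircle(uv.astype(np.float32)); print(bc,br)
o,d=ray('side',[gc]); d=d[0]; off=np.median(q); L=o+d*(((C-o)@N+off)/(d@N)); print('lens',L)
x=-N; h=np.hypot(x[0],x[1]); y=np.array([-x[1],x[0],0])/h; z=np.cross(x,y)
print('yaw x',np.degrees(np.arctan2(x[1],x[0])),'origin from base',onz('top',[[182.63,193]],.014)-.03*np.array([x[0],x[1],0])/h)
T=L-.15*x; print('T',T,'TCP',T+.05*z); np.savez('lens',L=L,x=x,y=y,z=z,T=T)
go([.5358,-.104,.25],-70.8)
E
python3 m2.py | sed -n '/-----/,$p'
```

```text
-----
[0.6775 0.3217 0.2634] [-0.3231 -0.9145 -0.2436] 0.001031530023428247 813 tilt 0.2460626793217066
bump off 0.0028385986970442508 0.0037315272530813954 200 centroid [311.32 131.67]
glass [np.float64(311.5173913043478), np.float64(134.16521739130434)]
(312.0, 131.22000122070312) 15.029683113098145
lens [0.6778 0.3198 0.2586]
yaw x 70.53814800655341 origin from base [[0.6769 0.3213 0.014 ]]
T [0.6293 0.1826 0.222 ] TCP [0.6252 0.1711 0.2705]
t 1.1 pos [ 0.4869 -0.1633  0.2497] y ang -63.24777762803272 grip 0.05534397872060919 0.0 F [-0.3302 -0.9306  0.848 ] tilt [-0.0005  0.0001 -1.    ]
shift units [ 0.2347 -0.1031 -0.0012] turn units 1.8880555929918188
shift if turned first [ 0.2191 -0.133  -0.0012]
```

Request:
play_rows(steps=[0, 0, 0, 0.63, 0, 0, 0, 0.63, 0, 0, 0, 0.63, 0.073, -0.0443, 0, 0, 0.073, -0.0443, 0, 0, 0.073, -0.0443, 0, 0, 0, 0, 0, 0, 0, 0, 0, 0])

```text
t: 1.9
position: [0.535, -0.1053, 0.2494]
tool_rot: [0.986, 0.167, -0.001, -0.0]
wrist_force: [0.2, -0.1, -0.9]
grip_width: 0.0557
grip_force: 0.0
```

```bash
python3 - <<'E'
from h import *
go([.5358,-.104,.090],-70.8)
im,D=cap('top'); np.savez('c_top2',im=im,D=D)
im2,D=cap('side'); np.savez('c_side2',im=im2,D=D)
cv2.imwrite('pics/b.png',np.hstack([cv2.resize(im[:,:,::-1],(400,300)),cv2.resize(im2[:,:,::-1],(400,300))]))
E
```

```text
t 1.9 pos [ 0.535  -0.1053  0.2494] y ang -70.75026071567677 grip 0.05568838369205471 0.0 F [ 0.1782 -0.1476 -0.8717] tilt [-0.0014 -0.     -1.    ]
shift units [ 0.0048 -0.003   0.5314] turn units 0.012434821080802294
shift if turned first [ 0.0048 -0.003   0.5314]
```

View pics/b.png

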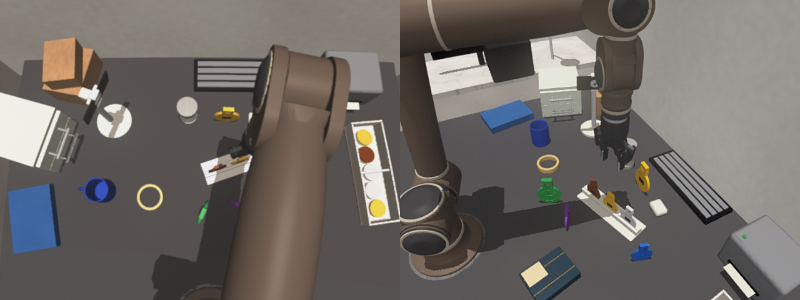

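Request:
play_rows(steps=[0.0048, -0.003, 0.08, 0, 0, 0, 0.08, 0, 0, 0, 0.08, 0, 0, 0, 0.08, 0, 0, 0, 0.07, 0, 0, 0, 0.05, 0, 0, 0, 0.04, 0, 0, 0, 0.03, 0, 0, 0, 0.02, 0, 0, 0, 0, 0])

```text
t: 3.0
position: [0.5359, -0.1044, 0.0905]
tool_rot: [0.986, 0.167, -0.0, -0.0]
wrist_force: [0.0, 0.2, -0.3]
grip_width: 0.0554
grip_force: 0.0
```

```bash
python3 - <<'E'
from h import *
go([.5358,-.104,.090],-70.8)
im,D=cap('side'); np.savez('c_side3',im=im,D=D)
a=proj('side',[.5358,-.104,.08])[0].astype(int); print(a)
cv2.imwrite('pics/c.png',cv2.resize(im[a[1]-70:a[1]+70,a[0]-80:a[0]+80,::-1],(640,560),interpolation=2))
E
```

```text
t 3.0 pos [ 0.5359 -0.1044  0.0905] y ang -70.8296951740882 grip 0.055359421599692406 0.0 F [ 0.0198  0.2331 -0.3425] tilt [-0.0007  0.0001 -1.    ]
shift units [ 0.0002 -0.0013  0.0018] turn units -0.007423793522050914
shift if turned first [ 0.0002 -0.0013  0.0018]
[335 314]
```

View pics/c.png

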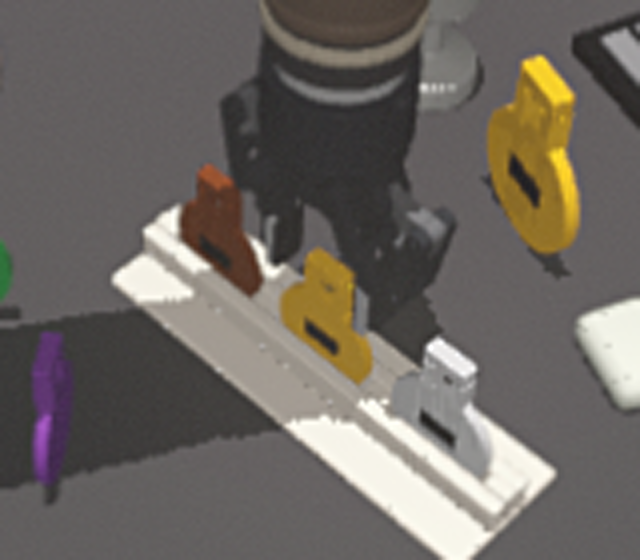

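The fingers straddle the gold loop but look slightly behind it: left fingertip at crop (285,255), right at (390,310). I'll check their 3D positions before closing.

```bash
python3 - <<'E'
from h import *
c=np.load('c_side3.npz'); im=c['im'].astype(int); D=c['D']
ex=np.array([.9444,.3289,0]); ey=np.array([-.3289,.9444,0]); o=np.array([.5359,-.1044,0])
ys,xs=np.mgrid[280:345,300:375]; xs=xs.ravel(); ys=ys.ravel(); P=dep('side',np.c_[xs,ys],D); col=im[ys,xs]
q=np.c_[(P-o)@ex,(P-o)@ey,P[:,2]]
dark=(col.max(1)<110)&(col.max(1)-col.min(1)<25)&(q[:,2]>.05)&(q[:,2]<.13)&(abs(q[:,0])<.05)&(abs(q[:,1])<.08)
for nm,k in [('L',dark&(q[:,1]>.01)),('R',dark&(q[:,1]<-.01))]:
    for lo in np.arange(.05,.13,.01):
        j=k&(q[:,2]>=lo)&(q[:,2]<lo+.01)
        if j.sum()>3: print(nm,round(lo,3),j.sum(),'x',np.percentile(q[j,0],[5,95]),'y',np.percentile(q[j,1],[5,95]))
g=(col[:,0]>col[:,2]+60)&(col[:,1]>90)&(q[:,2]>.075)&(abs(q[:,1])<.04)&(abs(q[:,0])<.03)
print('gold loop',q[g].mean(0),q[g].min(0),q[g].max(0))
E
```

```text
L 0.07 7 x [-0.0059  0.0075] y [0.0272 0.0288]
L 0.08 26 x [-0.0111  0.011 ] y [0.027  0.0292]
L 0.09 30 x [-0.0115  0.0087] y [0.0269 0.04  ]
L 0.1 30 x [-0.011   0.0092] y [0.0267 0.0371]
L 0.11 33 x [-0.0123  0.0089] y [0.0267 0.0381]
L 0.12 44 x [-0.0135  0.002 ] y [0.0279 0.0546]
R 0.08 15 x [-0.0113  0.0039] y [-0.0418 -0.0298]
R 0.09 24 x [-0.011   0.0026] y [-0.0423 -0.0306]
R 0.1 13 x [-0.0085 -0.0031] y [-0.042  -0.0355]
R 0.11 11 x [-0.0125 -0.0054] y [-0.0426 -0.0309]
R 0.12 81 x [-0.0131  0.008 ] y [-0.0597 -0.0294]
gold loop [-0.0012 -0.0028  0.0906] [-0.0109 -0.0277  0.0755] [0.0067 0.0119 0.1128]
```

Both pads are centred on the loop, about ±11 mm in x and ±28 mm in y, with the tips at about 77 mm. Closing now.

Request:
play_rows(steps=[0, 0, 0, 0, 0, 0, 0, 0, 0, 0, 0, 0, 0, 0, 0, 0, 0, 0, 0, 0, 0, 0, 0, 0, 0, 0, 0, 0, 0, 0, 0, 0], grip=-1)

```text
t: 3.85
position: [0.5367, -0.1043, 0.0918]
tool_rot: [0.986, 0.167, 0.001, 0.0]
wrist_force: [0.1, 0.5, 6.5]
grip_width: 0.0246
grip_force: 59.0
```

Request:
play_rows(steps=[0, 0, -0.01, 0, 0, 0, -0.01, 0, 0, 0, -0.01, 0, 0, 0, -0.01, 0, 0, 0, 0, 0])

```text
t: 4.35
position: [0.5364, -0.1043, 0.1034]
tool_rot: [0.986, 0.167, 0.0, 0.0]
wrist_force: [-0.7, 0.2, -1.5]
grip_width: 0.0247
grip_force: 58.9
```

Request:
play_rows(steps=[-0.01, 0, 0, 0, -0.01, 0, 0, 0, -0.01, 0, 0, 0, -0.01, 0, 0, 0, -0.01, 0, 0, 0, 0, 0, 0, 0])

```text
t: 4.95
position: [0.5234, -0.1088, 0.1034]
tool_rot: [0.986, 0.167, 0.002, -0.0]
wrist_force: [5.0, 1.4, -2.8]
grip_width: 0.0247
grip_force: 59.1
```

Request:
play_rows(steps=[-0.01, 0, 0, 0, -0.01, 0, 0, 0, -0.005, 0, 0, 0, 0, 0, 0, 0])

```text
t: 5.35
position: [0.5164, -0.1113, 0.1035]
tool_rot: [0.986, 0.167, 0.002, -0.0]
wrist_force: [5.1, 2.1, -1.3]
grip_width: 0.0246
grip_force: 59.4
```

```bash
cat > md.py <<'E'
from h import *
def medal(box=None,n='side'):
    "plane of the gold back face near the TCP"
    s=telemetry.state(); im,D=cap(n); h=cv2.cvtColor(im,cv2.COLOR_RGB2HSV)
    ys,xs=np.nonzero((h[...,0]>14)&(h[...,0]<34)&(h[...,1]>110)&(h[...,2]>40)&(D>0))
    P=dep(n,np.c_[xs,ys],D); t=s['position']
    k=(np.hypot(*(P-t)[:,:2].T)<.055)&(P[:,2]<t[2]+.02)&(P[:,2]>t[2]-.1); P=P[k]; uv=np.c_[xs,ys][k]
    f=P[P[:,2]<t[2]-.022]; C=f.mean(0)
    for _ in range(6):
        v=np.linalg.svd(f-C,full_matrices=False)[2][2]; r=(f-C)@v; f=f[abs(r)<.0025]; C=f.mean(0)
    o,_=ray(n,[[320,240]]); v=v*np.sign(v@(C-o))   # points away from camera: +x of medal
    print('npts',len(f),'normal',v,'tilt deg',np.degrees(np.arcsin(v[2])),'yaw',np.degrees(np.arctan2(v[1],v[0])),'C-TCP',C-t,'rms',np.std((f-C)@v))
    return im,D,uv,P,C,v,t,f
E
python3 - <<'E'
from md import *
im,D,uv,P,C,v,t,f=medal()
go([.5358,-.104,.25],-70.8)
a=uv.mean(0).astype(int)
cv2.imwrite('pics/d.png',cv2.resize(im[a[1]-50:a[1]+50,a[0]-60:a[0]+60,::-1],(600,500),interpolation=2))
E
```

```text
npts 153 normal [0.9165 0.3341 0.2201] tilt deg 12.715288086057074 yaw 20.028563262912737 C-TCP [ 0.0125 -0.0013 -0.0516] rms 0.0008155717502925605
t 5.4 pos [ 0.5164 -0.1113  0.1035] y ang -70.79783785339716 grip 0.024781191244729894 59.36496913433075 F [ 4.9562  2.3364 -1.76  ] tilt [ 0.0037  0.0011 -1.    ]
shift units [ 0.071  -0.0018 -0.4879] turn units 0.0005405366507105214
shift if turned first [ 0.071  -0.0018 -0.4879]
```

View pics/d.png

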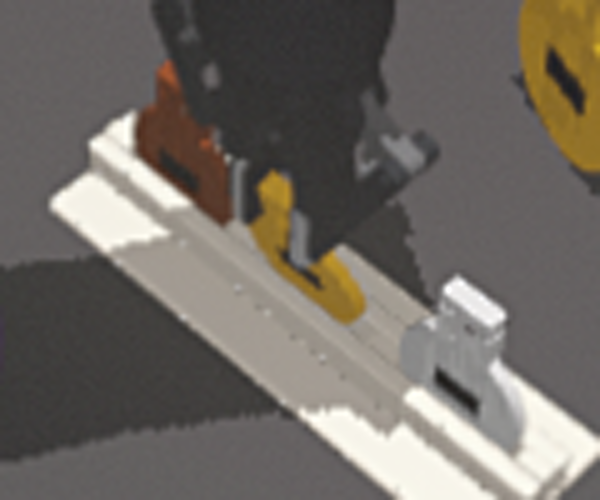

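The pivot works: the medal now leans 12.7° and the neighbouring medals stand undisturbed. I'll push it a little more, then lift it out.

Request:
play_rows(steps=[-0.004, 0, 0, 0, -0.004, 0, 0, 0, 0, 0, 0, 0, 0, 0, 0, 0])

```text
t: 5.8
position: [0.5145, -0.112, 0.1036]
tool_rot: [0.986, 0.167, 0.002, -0.0]
wrist_force: [6.1, 2.7, -2.3]
grip_width: 0.0245
grip_force: 59.3
```

Request:
play_rows(steps=[0, 0, -0.01, 0, 0, 0, -0.02, 0, 0, 0, -0.03, 0, 0, 0, -0.05, 0, 0, 0, -0.08, 0, 0, 0, -0.09, 0, 0, 0, -0.09, 0, 0, 0, -0.06, 0, 0, 0, -0.03, 0, 0, 0, 0, 0])

```text
t: 6.8
position: [0.5129, -0.1127, 0.2422]
tool_rot: [0.986, 0.167, 0.001, 0.0]
wrist_force: [-0.3, -1.2, -1.5]
grip_width: 0.0248
grip_force: 59.5
```

```bash
python3 - <<'E'
from md import *
medal(); L=np.load('lens.npz'); go(L['T']+.052*L['z']+[0,0,0],-19.5)
E
```

```text
npts 267 normal [0.9196 0.3255 0.2197] tilt deg 12.691753553039932 yaw 19.49370068130973 C-TCP [ 0.0124  0.0009 -0.0535] rms 0.0007020498880096063
t 6.85 pos [ 0.5125 -0.1125  0.241 ] y ang -70.82447436374653 grip 0.024409816161343585 59.482220113277435 F [-0.2069 -0.0587 -0.8751] tilt [-0.     -0.0002 -1.    ]
shift units [ 0.6645 -0.7685 -0.1052] turn units -12.831118590936633
shift if turned first [ 1.0152  0.0385 -0.1052]
```

Request:
play_rows(steps=[0, 0, -0.01, -0.5, 0, 0, -0.01, -0.9, 0, 0, -0.01, -1, 0, 0, -0.01, -1, 0, 0, -0.01, -1, 0, 0, -0.01, -1, 0, 0, -0.01, -1, 0, 0, -0.01, -1, 0, 0, -0.01, -1, 0, 0, -0.01, -1])

```text
t: 7.85
position: [0.512, -0.1123, 0.2694]
tool_rot: [0.879, 0.477, -0.001, -0.001]
wrist_force: [0.0, 0.7, -1.8]
grip_width: 0.0247
grip_force: 59.5
```

Request:
play_rows(steps=[0, 0, 0, -1, 0, 0, 0, -1, 0, 0, 0, -0.9, 0, 0, 0, -0.53, 0, 0, 0, 0])

```text
t: 8.35
position: [0.5121, -0.1124, 0.2694]
tool_rot: [0.817, 0.577, -0.001, -0.001]
wrist_force: [-0.2, 0.5, -1.0]
grip_width: 0.0247
grip_force: 59.5
```

Request:
play_rows(steps=[0.04, 0, 0, 0, 0.08, 0, 0, 0, 0.1, 0, 0, 0, 0.1, 0, 0, 0, 0.1, 0, 0, 0, 0.1, 0, 0, 0, 0.1, 0, 0, 0, 0.06, 0, 0, 0, 0.03, 0, 0, 0, 0, 0, 0, 0])

```text
t: 9.35
position: [0.5838, 0.0892, 0.2705]
tool_rot: [0.816, 0.578, -0.0, -0.0]
wrist_force: [0.1, -0.0, -0.4]
grip_width: 0.0248
grip_force: 59.5
```

```bash
python3 - <<'E'
from md import *
im,D,uv,P,C,v,t,f=medal(); L=np.load('lens.npz'); go(L['T']+.052*L['z']+[0,0,0],-19.5)
it,_=cap('top')
cv2.imwrite('pics/e.png',np.hstack([cv2.resize(it[:,:,::-1],(400,300)),cv2.resize(im[:,:,::-1],(400,300))]))
E
```

```text
npts 368 normal [0.3292 0.9171 0.2249] tilt deg 12.997896972433026 yaw 70.25525594857749 C-TCP [ 0.0044  0.0108 -0.052 ] rms 0.0010056976576017136
t 9.4 pos [0.5836 0.0883 0.2707] y ang -19.479404376846496 grip 0.024682562812151615 59.47485029697418 F [ 0.4167 -0.692  -1.9517] tilt [-0.0007 -0.0005 -1.    ]
shift units [ 0.305   0.0387 -0.0061] turn units 0.005148905788374236
shift if turned first [ 0.305   0.0386 -0.0061]
```

View pics/e.png

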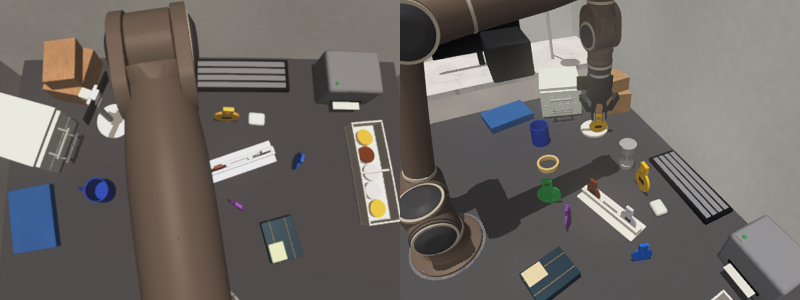

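The medal hangs below the gripper with the loop up, in front of the phone; silver and bronze still stand in the rack. Now the final approach, then I'll measure the disc centre.

Request:
play_rows(steps=[0.03, 0.006, -0.002, 0, 0.06, 0.008, -0.002, 0, 0.07, 0.008, -0.002, 0, 0.06, 0.008, 0, 0, 0.045, 0.006, 0, 0, 0.03, 0.003, 0, 0, 0.01, 0, 0, 0, 0, 0, 0, 0, 0, 0, 0, 0])

```text
t: 10.35
position: [0.6252, 0.1702, 0.273]
tool_rot: [0.817, 0.577, -0.0, 0.0]
wrist_force: [-0.0, 0.8, -0.2]
grip_width: 0.0244
grip_force: 59.5
```

```bash
cat > fin.py <<'E'
from md import *
from scipy.optimize import least_squares
def run(save=None):
    im,D,uv,P,C,v,t,f=medal(); L=dict(np.load('lens.npz'))
    y=np.array([-v[1],v[0],0]);y/=np.linalg.norm(y); z=np.cross(v,y)
    o,d=ray('side',uv); Q=o+d*(((C-o)@v)/(d@v))[:,None]; q=np.c_[(Q-C)@y,(Q-C)@z]
    hull=cv2.convexHull((q*1e5).astype(np.int32)).reshape(-1,2)/1e5
    low=hull[(hull[:,1]<np.percentile(q[:,1],45))]
    r=least_squares(lambda p:np.hypot(*(low-p).T)-.032,[0,.0],loss='soft_l1',f_scale=.001).x
    c=C+r[0]*y+r[1]*z+.003*v; print('hull',len(low),'fit res',np.abs(np.hypot(*(low-r).T)-.032).mean(),'r',r,'q range',q.min(0),q.max(0))
    e=c-L['L']; print('centre',c,'in lens frame mm',[round(1e3*float(e@L[a]),1) for a in 'xyz'])
    print('TCP along medal',(t-c)@v,(t-c)@y,(t-c)@z)
    go(t+(L['T']-c),-19.5)
    if save:
        a=uv.mean(0).astype(int); cv2.imwrite(save,cv2.resize(im[max(0,a[1]-70):a[1]+50,a[0]-80:a[0]+80,::-1],(640,480),interpolation=2))
E
python3 -c "from fin import run; run('pics/f.png')"
```

```text
npts 324 normal [0.3378 0.8998 0.2761] tilt deg 16.02669308687922 yaw 69.42139092157272 C-TCP [ 0.0032  0.0101 -0.052 ] rms 0.0011633995265996142
hull 14 fit res 0.00037215259239905846 r [-0.0007 -0.0008] q range [-0.0322 -0.033 ] [0.0299 0.0659]
centre [0.6301 0.183  0.221 ] in lens frame mm [-149.6, -0.6, -1.2]
TCP along medal 0.001152195042155053 0.00011133397170016045 0.053733021948373295
t 10.4 pos [0.6252 0.1701 0.273 ] y ang -19.529548708015554 grip 0.024982358319978634 59.47494238615036 F [ 0.2174  0.0783 -1.1007] tilt [ 0.0001 -0.0001 -1.    ]
shift units [-0.0019 -0.0021 -0.0032] turn units -0.00738717700389202
shift if turned first [-0.0019 -0.0021 -0.0032]
```

View pics/f.png

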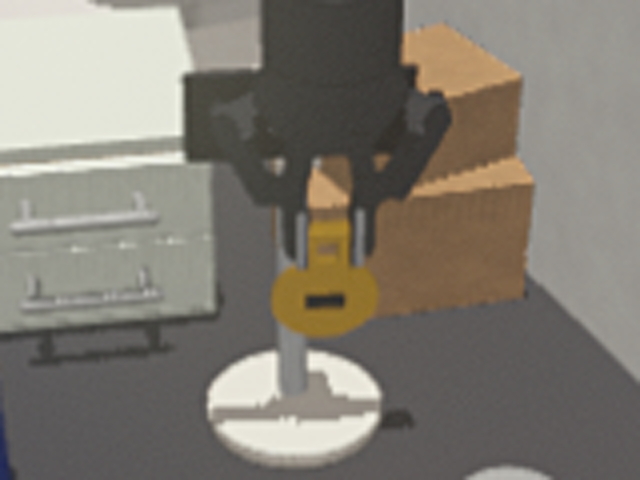

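```bash
python3 - <<'E'
from fin import *
for _ in range(5): medal()
run()
E
```

```text
npts 323 normal [0.3291 0.9006 0.2839] tilt deg 16.49298413259144 yaw 69.9269060937083 C-TCP [ 0.0035  0.0101 -0.0525] rms 0.0011790380471363713
npts 319 normal [0.3264 0.9049 0.273 ] tilt deg 15.844156459286754 yaw 70.1653813830646 C-TCP [ 0.0041  0.0101 -0.0527] rms 0.0011729637118272499
npts 323 normal [0.3292 0.9036 0.2741] tilt deg 15.906386219055536 yaw 69.98183773000085 C-TCP [ 0.0032  0.0104 -0.0528] rms 0.0011265012276798297
npts 313 normal [0.3361 0.9016 0.2723] tilt deg 15.79899753339104 yaw 69.5562906341647 C-TCP [ 0.0038  0.01   -0.0523] rms 0.0011198988828218827
npts 322 normal [0.3322 0.9041 0.2687] tilt deg 15.586980732990783 yaw 69.82461829910015 C-TCP [ 0.0036  0.0101 -0.0525] rms 0.0011576178199239207
npts 324 normal [0.333  0.9002 0.2808] tilt deg 16.306855068471677 yaw 69.70159421495819 C-TCP [ 0.0034  0.0102 -0.0523] rms 0.0012118140037150752
hull 12 fit res 0.0004084314961242151 r [-0.0005 -0.0008] q range [-0.0321 -0.0331] [0.0301 0.0665]
centre [0.6302 0.1833 0.2208] in lens frame mm [-149.4, -0.6, -1.4]
TCP along medal 0.0014114152566855151 0.0001699711889511091 0.05396326421425877
t 10.7 pos [0.6253 0.1705 0.273 ] y ang -19.51203883977304 grip 0.02501051089546254 59.475159645080566 F [-0.3742  0.0781 -1.3517] tilt [ 0.0002  0.     -1.    ]
shift units [-0.0033 -0.002  -0.0043] turn units -0.0030097099432566665
shift if turned first [-0.0033 -0.002  -0.0043]
```

The centre is within 1.5 mm. Tilt readings run 13–16° against the phone's 14.1°, and yaw is within 1°. I'll make one tiny correction, let it settle and hand in.

Request:
play_rows(steps=[-0.002, -0.002, -0.005, 0, 0, 0, 0, 0, 0, 0, 0, 0, 0, 0, 0, 0, 0, 0, 0, 0, 0, 0, 0, 0, 0, 0, 0, 0, 0, 0, 0, 0])

```text
t: 11.5
position: [0.6246, 0.1704, 0.2743]
tool_rot: [0.817, 0.577, 0.0, -0.0]
wrist_force: [0.6, -0.1, -1.4]
grip_width: 0.0246
grip_force: 59.5
```

```bash
python3 - <<'E'
from fin import *
run(); print(np.abs(telemetry.state()['qvel']).max())
print(job.sign_off())
E
```

```text
npts 313 normal [0.3268 0.9066 0.2669] tilt deg 15.478971517656607 yaw 70.17506602979134 C-TCP [ 0.0034  0.0102 -0.0523] rms 0.001165416758862059
hull 13 fit res 0.0006445566421065358 r [-0.0007  0.0003] q range [-0.0308 -0.0307] [0.0296 0.0647]
centre [0.6296 0.183  0.2231] in lens frame mm [-149.3, -0.1, 0.9]
TCP along medal 0.0005781089841003449 0.0003890461050197294 0.052989307864225385
t 11.55 pos [0.6246 0.1704 0.2743] y ang -19.49373794365724 grip 0.024163854739175334 59.47440326213837 F [ 0.7325 -1.0711 -1.496 ] tilt [-0.  0. -1.]
shift units [-0.0015 -0.0003  0.0034] turn units 0.0015655140856907224
shift if turned first [-0.0015 -0.0003  0.0034]
0.0012040529820869672
the job is handed in; nothing more can be done
None
```

The job is handed in at about 11.6 s: the gold medal is held motionless 149 mm in front of the lens, centred to about 1 mm, loop up and tilted about 15° against the phone's 14°. I gripped the loop across its width rather than its thickness as you asked, because the tool can't tilt. Silver and bronze were still in the rack when last seen, and neither camera could see the black face, so its facing the lens is inferred from seeing the back.

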